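# Latch a sample vial into its holder

### The job

Stand the blue-capped vial fully down in the white well of the holder, then ease the red handle round clockwise, letting it rise over its cam, until it drops into the low notch over the vial. Push gently, feel for the drop and stop there rather than forcing the handle against its end stop; leave the other things where they are.

Things in the scene. Friction and masses are not known exactly. Their poses are not given: they have to be found in the camera images.
- fixture: vial holder: aluminium plate 165 x 128 x 10 mm fixed to the worktop. Origin on the axis of the upright pivot post, at worktop height; z up; its -x axis points from the post to the well. A steel cam ring of 52 mm radius lies round the post under the handle
- post_top (a point): top of the pivot post, 101 mm above the worktop. Clockwise from the handle's start the cam ring's top is level, climbs 10 mm on a ramp about 30 degrees long, then falls 13 mm into a brass-coloured notch closed by a tall red end stop. The ring is set by hand: in the notch the handle points anywhere within 24 degrees either side of the well's middle. That is not measured: feel or see it
- well (a point): centre of the floor of the well: a round hole 31.5 mm wide, 20 mm deep, chamfered at the mouth, in a white block 44 x 56 x 20 mm (x, y, z of the holder). The floor is 10 mm and the block's top 30 mm above the worktop; the well is 75 mm from the post's axis
- handle: red handle that turns about the post and slides up and down on it; its roller rides on the cam. Origin on the post's axis, at worktop height at the start. Its bar (14 mm wide, z 77 to 86 mm) points along the handle's -y: at first about along the holder's -y, at the end about along its -x over the vial, 60 to 130 degrees clockwise seen from above. Over 15 N, pushed or pinched, is forcing it
- knob (a point): centre of the handle's upright round black knob, 18 mm wide, 34 mm tall, 115 mm from the post's axis; 102.5 mm above the worktop at first, up to 10 mm higher on the cam, 3 mm lower in the notch. A sideways push takes under 1 N on the level, 4 to 8 N up the ramp (more if it is kept from rising), none as it drops: then it runs 20 to 30 mm ahead by itself to just short of the rigid end stop
- plate (a point): middle of the underside of the rubber hold-down plate under the bar, 80 mm across the bar x 30 mm, 75 mm from the post's axis, 74 mm above the worktop at the start. A spring presses the handle down with 20 N (27 N at the cam's crest): let go on the ramp it rolls back, let go in the notch it stays. A vial not fully down blocks the plate
- vial_mid (a point): centre, half-way up, of the vial to load: clear round vial with a bright blue cap, 28 mm diameter, 60 mm tall, about 35 g, standing on the worktop. Hold it in its upper half so that the fingers clear the well block
- vial_black_mid (a point): centre of a similar vial with a black cap, 28 x 60 mm: leave it alone
- vial_peach_mid (a point): centre of a similar vial with a white cap and peach contents, 28 x 60 mm: leave it alone
- cap_red: loose red screw cap, 53 mm diameter, 25 mm tall, origin at the centre of its underside: leave it alone
Not all that is in view belongs to the job. Leave any pink look-alike of the part that bears vial_mid alone.

How it is judged (in metres and radians):
On the way, in this order (a step that is already met when the one before it is completed fails the run):
1. the blue-capped vial stands fully down in the well, let go, the handle not yet latched (horizontal distance between vial_mid and well below 0.005 m and z of vial_mid in the frame of well below 0.033 m and contact force between the fingers and vial below 0.1 N and z of knob in the frame of fixture above 0.1015 m), for 0.2 s.
2. the handle has dropped into the notch over the vial (z of knob in the frame of fixture below 0.101 m and x of knob in the frame of fixture below -0.095 m), for 0.2 s.
At the end, for the whole second after the job is handed in: The blue-capped vial stands upright in the well (within 5 mm of its centre, foot within 3 mm of the floor, tilt under 0.12 rad), and the handle lies over it at rest in the notch, its knob at least 1.5 mm lower than at the start (all of step 2 and horizontal distance between vial_mid and well below 0.005 m and z of vial_mid in the frame of well below 0.033 m and angle between vial_mid's own z axis and vertical below 0.12 rad and linear speed of handle below 0.01 m/s); the robot touches nothing.
It fails at once if the handle is pushed or pressed with more than 15 N (contact force between any of the fingers, the arm and handle above 15 N).
It fails at once if another vial or the red cap is moved by more than 20 mm (distance of any of vial_black_mid, vial_peach_mid, cap_red from where it was at the start of the episode above 0.02 m).
It also fails if it takes over 70 s, if anything falls off the work surface, if the arm or the gripper's body presses on something with over 40 N, if the wrist force passes 120 N, or if a joint passes its speed limit or range.

### The arm

A 6-joint arm with a two-finger parallel gripper is mounted at the origin on a cart in front of the work surface, level with it; the furniture and walls round the work are solid. World frame = base frame: x ahead of the robot, y to its left, z up, the work surface at z = 0. Lengths are in m, angles in degrees, forces in N, time in s.
With the tool pointing down it reaches from about 0.375 to 0.9 m from the base axis. Payload 3.1 kg.
Tool frame: the origin (TCP) lies midway between the tips of the shut fingers; the grasp point (between the pads) lies 19 mm behind it; z points along the fingers, y is the line along which they close (so a half turn about z gives the same grasp; the last joint's range is limited). The gripper opens to 87 mm and grips with 3 to 60 N. Pads are 19 mm wide; open, the fingers measure 117 mm over their backs; the gripper's body (75 mm by 190 mm) begins 51 mm behind the grasp point.
Start: joints at [60.934, 30.224, 82.088, -0, 67.689, -10.227], TCP at [0.202, 0.592, 0.223] pointing down, gripper open.
Joint ranges: [-176.69, 176.69], [-43.24, 126.21], [12.49, 139.97], [-82, 262], [0, 151.66], [-163.58, 163.58]. Speed limits (degrees/s): [159.86, 159.86, 180, 180, 180, 180].

### API

Orientations are given as a 3x3 rotation matrix whose columns are the frame's x, y, z axes.
In Python, from plant import env gives the robot as it stands.
- The arm moves only by the shell command python3 -m creep 'ROWS' [FORCE]. ROWS is JSON, a list that holds one entry, the list of rows, each a list of 7 numbers: the shift along the tool's x, y, z in units of 0.02 m (1.0 is 0.02 m), then the turn, a rotation vector about the tool's x, y, z in units of 0.1 rad (1.0 is 0.1 rad), then the gripper command: -1 is fully open, 1 is shut, values between are in proportion. In form: [[[x, y, z, ax, ay, az, grip], ...]]. A call has 1 to 12 rows; each row shifts and turns the commanded pose from where the row before left it, along the tool's axes as they then stand; what a row does not reach is not made up. A row lasts 1/10 s, in which the tool goes at most 50 mm and 8.59 degrees, less where a joint would pass 70% of its speed; a pose out of reach is approached as far as the arm can. A call with a number of a shift or a turn outside -1 to 1 is refused whole. A call with a gripper value outside its range is refused whole. The fingers move at their own pace and stop on an object; FORCE is the grip in N (left out, the last holds). Time passes only in rows, so rows that do not move let the fingers close. It gives the time, the measured TCP pose, the force, the opening and the grip force at its end, in the units of the state.
- env.state(): the state, without advancing time (a new reading comes with each control period).
- env.snapshot(name): name is "scene" or "top"; returns a dict with "pixels" (384x512x3 uint8, red, green, blue), "fx", "fy", "cx", "cy" (pixels), "dist_coeffs" ([k1, k2, p1, p2, k3] as OpenCV has them; the pictures are not rectified), "rvec" (rotation vector, rad) and "tvec" (3), from world to camera coordinates, as OpenCV has them. Camera axes: x right, y down, z forward; pixel columns grow to the right and rows downward; lengths in m; the calibration is good to about 2 mm. A picture is of the moment at which its call begins. There is no depth.
- env.sign_off(): hands the job in; it is judged then, once.
The state is a dict: "time": time; "joint_pos": joint angles; "joint_velocities": joint speeds; "joint_torque": joint torques, N m; "tcp_pos": TCP position; "ee_rot": TCP orientation; "ft_force": force on the tool from outside, world axes, zero at the start; "wrist_torque": the same for the moment, N m; "grip_width": finger opening in m; "gripper_force": force on a finger pad.
Only numpy, scipy, OpenCV 4.12 (cv2) and the standard library are available. Lean on these libraries where they do the work, as an engineer would, in place of code of your own. Each camera call takes 0.05 s, during which the arm holds its last target. There are 200 camera calls.

## Working session

There is one attempt and no reset: what is moved stays moved. The work goes in short steps, Python scripts to look and compute and a shell command to move; the robot and the scene stay as the last step left them, time stands still between calls to the robot, and variables do not carry over. Pictures are saved under pics/ and viewed, at most 10 in all, crops included, and the job is handed in when it is done.

```bash
mkdir -p pics; ls; python3 - <<'E'
from plant import env
import cv2
for n in("scene","top"):
    s=env.snapshot(n); cv2.imwrite(f"pics/{n}0.png",s["pixels"][:,:,::-1])
    print(n,{k:v for k,v in s.items() if k!="pixels"})
print(env.state())
E
```

```text
pics
scene {'fx': 400.12361549959337, 'fy': 400.12361549959337, 'cx': 250.26432091472242, 'cy': 190.01398893797952, 'dist_coeffs': array([-0.13266354,  0.        ,  0.        ,  0.        ,  0.        ]), 'rvec': array([ 0.75249975, -2.68990857,  0.95144147]), 'tvec': array([0.42383025, 0.28845003, 0.71545136])}
top {'fx': 389.62472247507117, 'fy': 389.62472247507117, 'cx': 248.84765374542604, 'cy': 187.41686685149423, 'dist_coeffs': array([-0.08191542,  0.        ,  0.        ,  0.        ,  0.        ]), 'rvec': array([ 2.16037831, -2.20218648,  0.10626186]), 'tvec': array([-0.04945627,  0.54969656,  0.98315836])}
{'time': 0.1, 'joint_pos': array([ 6.09350284e+01,  3.02737342e+01,  8.21476738e+01,  1.28461329e-04,
        6.76895661e+01, -1.02271398e+01]), 'joint_velocities': array([ 0.03308811, -0.02713846, -0.04828319,  0.04764884,  0.05796163,
       -0.01821167]), 'joint_torque': array([-5.12365168e-04, -4.40989316e+01, -1.77151859e+01,  6.35411404e-02,
        5.34311926e-02, -4.30196269e-05]), 'tcp_pos': array([0.20145743, 0.59095874, 0.22167608]), 'ee_rot': array([[-9.46435827e-01,  3.22890596e-01, -9.42742238e-04],
       [ 3.22891787e-01,  9.46434378e-01, -1.69194326e-03],
       [ 3.45931093e-04, -1.90571945e-03, -9.99998124e-01]]), 'ft_force': array([0.5806279 , 0.08486612, 0.79288594]), 'wrist_torque': array([-0.0203941 , -0.01885762, -0.05867398]), 'gripper_force': 0.0, 'grip_width': 0.08683831596217272}
```

View pics/scene0.png

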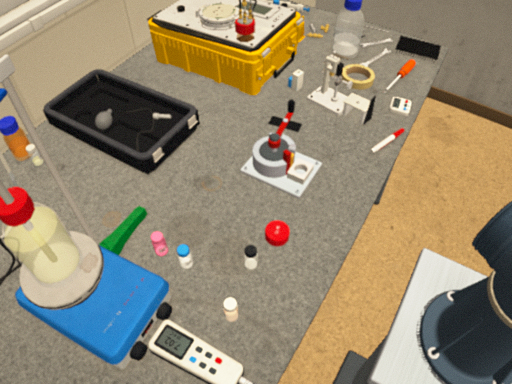

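View pics/top0.png

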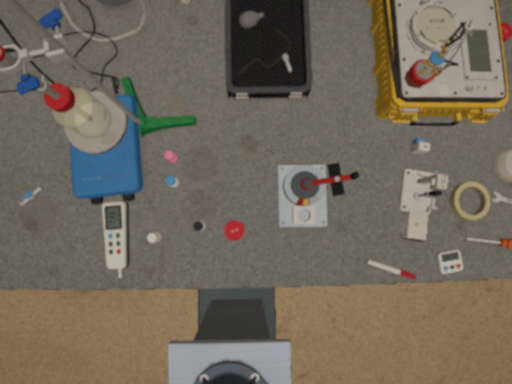

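The scene view shows the vials at: blue cap (184,248), pink cap (159,236), black (250,251), peach/white (231,303), with the red cap at (277,232). The holder is at (283,165) with its well at (300,172). In the top view, blue is at (172,182), pink at (170,156), post at (305,184), well at about (304,214) and knob at (354,176). Blue fits the description and the pink one is the look-alike. I'll confirm this in an enlarged crop.

```bash
cat > h.py <<'E'
import numpy as np, cv2
from plant import env
def cam(s):
    R=cv2.Rodrigues(s["rvec"])[0]; K=np.array([[s["fx"],0,s["cx"]],[0,s["fy"],s["cy"]],[0,0,1.]])
    return R,s["tvec"],K,s["dist_coeffs"]
def at_z(s,uv,z):
    R,t,K,d=cam(s); p=cv2.undistortPoints(np.array([[uv]],float),K,d)[0,0]
    r=R.T@np.array([*p,1]); c=-R.T@t; return c+r*(z-c[2])/r[2]
def proj(s,P):
    R,t,K,d=cam(s); return cv2.projectPoints(np.array(P,float).reshape(-1,3),s["rvec"],t,K,d)[0][:,0]
def crop(s,x,y,w,h,f): return cv2.resize(s["pixels"][y:y+h,x:x+w,::-1],None,fx=f,fy=f,interpolation=cv2.INTER_CUBIC)
E
python3 - <<'E'
from h import *
t=env.snapshot("top"); s=env.snapshot("scene")
a=crop(t,150,140,100,60,4); b=crop(t,270,150,100,90,4); c=crop(s,140,220,100,60,4); d=crop(s,235,95,100,90,4)
im=np.vstack([np.hstack([a,c]),np.hstack([b,d])])
for i,(x,y) in enumerate([(0,0)]): pass
cv2.imwrite("pics/c1.png",im)
for n,uv,z in [("blue",(172,182),.06),("post",(305,184),.101),("well",(304,214),.03),("knob",(354,176),.1195),("black",(199,226),.06),("peach",(154,238),.06),("redcap",(234,231),.025)]: print(n,at_z(t,uv,z).round(4))
for n,uv,z in [("blue",(183,247),.06),("black",(250,249),.06),("peach",(231,302),.06)]: print(n,at_z(s,uv,z).round(4))
E
```

```text
blue [0.5627 0.1323 0.06  ]
post [ 0.5476 -0.1939  0.101 ]
well [ 0.4771 -0.2     0.03  ]
knob [ 0.5628 -0.3083  0.1195]
black [0.452  0.0656 0.06  ]
peach [0.4242 0.1776 0.06  ]
redcap [ 0.4373 -0.0198  0.025 ]
blue [0.5697 0.1353 0.06  ]
black [0.4539 0.0702 0.06  ]
peach [0.4252 0.1826 0.06  ]
```

View pics/c1.png

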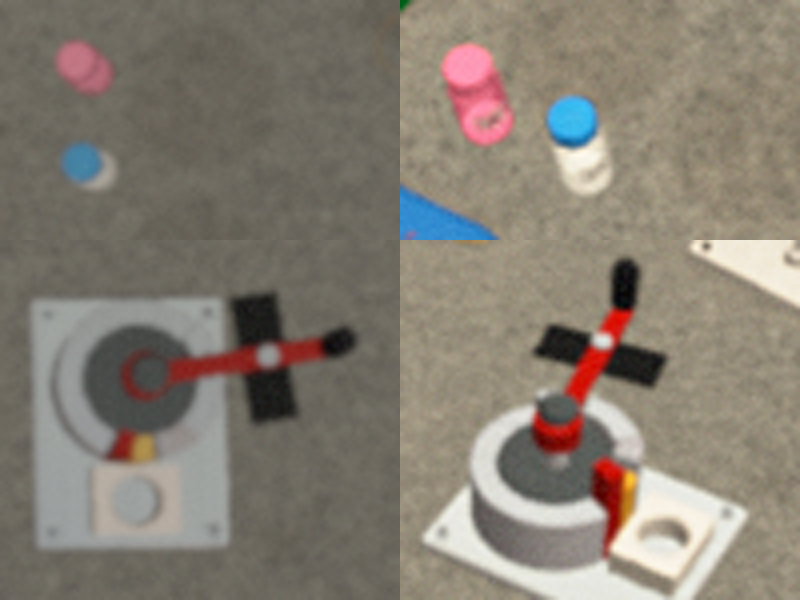

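The crop confirms it. Blue-capped clear vial: top view (170,180), scene (183,250). The pink one at top (170,156) is a different, all-pink part, so I leave it alone. Next I refine the positions by triangulating.

```bash
python3 - <<'E'
from h import *
t=env.snapshot("top"); s=env.snapshot("scene")
def T(x,y): return (270+(x+.5)/4-.5,150+(y-240+.5)/4-.5)
def S(x,y): return (235+(x-400+.5)/4-.5,95+(y-240+.5)/4-.5)
A=lambda x,y:(150+(x+.5)/4-.5,140+(y+.5)/4-.5)
C=lambda x,y:(140+(x-400+.5)/4-.5,220+(y+.5)/4-.5)
def ray(s,uv):
    a,b=at_z(s,uv,0),at_z(s,uv,.2); return a,(b-a)/np.linalg.norm(b-a)
def tri(u,v):
    M=np.zeros((3,3));r=np.zeros(3)
    for q,uv in((t,u),(s,v)):
        a,d=ray(q,uv);P=np.eye(3)-np.outer(d,d);M+=P;r+=P@a
    return np.linalg.solve(M,r)
for n,u,v,z in [("blue",A(82,162),C(573,121),.06),("post",T(152,373),S(559,407),.101),("well",T(136,501),S(662,535),.03),("knob",T(345,340),S(626,266),.1195),("platebolt",T(268,355),S(601,341),.09),("notch",T(143,447),S(629,492),.06)]:
    print(n,at_z(t,u,z).round(4),at_z(s,v,z).round(4),tri(u,v).round(4))
print("corners",[at_z(t,T(*p),.01).round(4)[:2] for p in((33,300),(216,297),(230,545),(38,548))])
print("block",[at_z(t,T(*p),.03).round(4)[:2] for p in((92,465),(182,461),(184,534),(93,537))])
# blue base check
print(proj(t,[[.556,.135,0]]),A(100,170))
E
```

```text
blue [0.5675 0.137  0.06  ] [0.5659 0.1407 0.06  ] [0.5684 0.1383 0.0542]
post [ 0.5502 -0.2003  0.101 ] [ 0.5494 -0.195   0.101 ] [ 0.5515 -0.2009  0.0951]
well [ 0.4749 -0.199   0.03  ] [ 0.4768 -0.1969  0.03  ] [ 0.4761 -0.1986  0.0287]
knob [ 0.566  -0.313   0.1195] [ 0.5667 -0.3093  0.1195] [ 0.5673 -0.3134  0.1164]
platebolt [ 0.561  -0.2736  0.09  ] [ 0.5615 -0.2703  0.09  ] [ 0.5622 -0.2739  0.0869]
notch [ 0.5079 -0.1999  0.06  ] [ 0.4987 -0.1917  0.06  ] [ 0.5064 -0.2031  0.0459]
corners [array([ 0.6088, -0.1379]), array([ 0.6088, -0.2595]), array([ 0.4451, -0.2629]), array([ 0.4459, -0.137 ])]
block [array([ 0.4985, -0.1713]), array([ 0.4999, -0.2294]), array([ 0.4531, -0.2292]), array([ 0.4525, -0.1707])]
[[175.20294849 186.83131047]] (174.625, 182.125)
```

```bash
python3 -m creep '[[[0,0,0,0,0,-0.82,-1],[0,0,0,0,0,-0.82,-1],[0,0,0,0,0,-0.82,-1],[0,0,0,0,0,-0.82,-1],[-0.4,-0.5,0,0,0,0,-1],[-0.8,-1,0,0,0,0,-1],[-0.8,-1,0,0,0,0,-1],[-0.8,-1,0,0,0,0,-1],[-0.8,-1,0,0,0,0,-1],[-0.8,-1,0,0,0,0,-1],[-0.8,-1,0,0,0,0,-1],[-0.8,-1,0,0,0,0,-1]]]'
python3 -c "
from plant import env
s=env.state();print(s['ee_rot'].round(4))"
```

```text
time: 1.5
tcp_pos: [0.3225, 0.4397, 0.2226]
ee_rot: [[-1.0, 0.003, 0.0], [0.003, 1.0, -0.0], [-0.0, -0.0, -1.0]]
ft_force: [0.1, -0.7, -0.0]
grip_width: 0.087
gripper_force: 0.0
[[-1.0e+00  3.1e-03  1.0e-04]
 [ 3.1e-03  1.0e+00 -4.0e-04]
 [-1.0e-04 -4.0e-04 -1.0e+00]]
```

```bash
python3 -m creep '[[[-0.8,-1,0,0,0,0,-1],[-0.8,-1,0,0,0,0,-1],[-0.8,-1,0,0,0,0,-1],[-0.8,-1,0,0,0,0,-1],[-0.8,-1,0,0,0,0,-1],[-0.8,-1,0,0,0,0,-1],[-0.8,-1,0,0,0,0,-1],[-0.8,-1,0,0,0,0,-1],[-0.8,-1,0,0,0,0,-1],[-0.8,-1,0,0,0,0,-1],[-0.8,-1,0,0,0,0,-1],[-0.8,-1,0,0,0,0,-1]]]'
```

```text
time: 2.7
tcp_pos: [0.5138, 0.1995, 0.2226]
ee_rot: [[-1.0, 0.003, -0.0], [0.003, 1.0, -0.0], [0.0, -0.0, -1.0]]
ft_force: [-0.4, -0.2, 0.3]
grip_width: 0.087
gripper_force: 0.0
```

```bash
python3 -m creep '[[[-0.8,-1,0,0,0,0,-1],[-0.8,-1,0,0,0,0,-1],[-0.8,-1,0,0,0,0,-1],[0,0,0,0,0,0,-1],[0,0,0,0,0,0,-1]]]'
```

```text
time: 3.2
tcp_pos: [0.561, 0.1404, 0.2224]
ee_rot: [[-1.0, 0.004, -0.001], [0.004, 1.0, 0.0], [0.001, 0.0, -1.0]]
ft_force: [-0.9, -0.0, -0.8]
grip_width: 0.0869
gripper_force: 0.0
```

```bash
python3 -m creep '[[[-0.3,-0.07,1,0,0,0,-1],[0,0,1,0,0,0,-1],[0,0,1,0,0,0,-1],[0,0,1,0,0,0,-1],[0,0,1,0,0,0,-1],[0,0,1,0,0,0,-1],[0,0,1,0,0,0,-1],[0,0,1,0,0,0,-1],[0,0,1,0,0,0,-1],[0,0,0.87,0,0,0,-1],[0,0,0,0,0,0,-1]]]'
python3 - <<'E'
from h import *
t=env.snapshot("top"); s=env.snapshot("scene")
cv2.imwrite("pics/c2.png",np.hstack([crop(t,130,140,80,80,5),crop(s,140,210,80,80,5)]))
E
```

```text
time: 4.3
tcp_pos: [0.5645, 0.1405, 0.0232]
ee_rot: [[-1.0, 0.0, -0.006], [0.0, 1.0, -0.0], [0.006, -0.0, -1.0]]
ft_force: [-1.0, -0.6, 0.9]
grip_width: 0.0872
gripper_force: 0.0
```

View pics/c2.png

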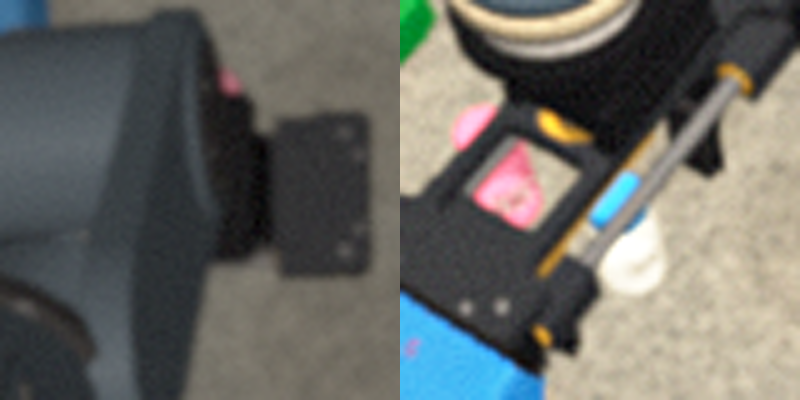

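```bash
python3 -m creep '[[[0,0,0,0,0,0,0.6],[0,0,0,0,0,0,0.6],[0,0,0,0,0,0,0.6],[0,0,0,0,0,0,0.6],[0,0,0,0,0,0,0.6],[0,0,0,0,0,0,0.6],[0,0,0,0,0,0,0.6]]]' 5
```

```text
time: 5.1
tcp_pos: [0.5674, 0.1398, 0.0251]
ee_rot: [[-1.0, 0.001, -0.0], [0.001, 1.0, -0.0], [0.0, -0.0, -1.0]]
ft_force: [0.3, -0.4, -0.6]
grip_width: 0.039
gripper_force: 0.0
```

```bash
python3 -m creep '[[[0,0,0,0,0,0,0.6],[0,0,0,0,0,0,0.6],[0,0,0,0,0,0,0.6],[0,0,0,0,0,0,0.6]]]' 5
```

```text
time: 5.5
tcp_pos: [0.5674, 0.1398, 0.0251]
ee_rot: [[-1.0, 0.001, -0.0], [0.001, 1.0, -0.0], [0.0, -0.0, -1.0]]
ft_force: [0.1, -0.5, -0.1]
grip_width: 0.0278
gripper_force: 5.0
```

```bash
python3 -m creep '[[[0,0,0,0,0,0,0.08],[0,0,0,0,0,0,0.08],[0,0,0,0,0,1,0.08],[0,0,0,0,0,1,0.08],[0,0,0,0,0,1,0.08],[0,0,0,0,0,1,0.08],[0,0,0,0,0,1,0.08],[0,0,0,0,0,1,0.08],[0,0,0,0,0,1,0.08],[0,0,0,0,0,1,0.08],[0,0,0,0,0,1,0.08],[0,0,0,0,0,1,0.08]]]'
```

```text
time: 6.7
tcp_pos: [0.5674, 0.1398, 0.0252]
ee_rot: [[-0.536, 0.844, 0.0], [0.844, 0.536, 0.0], [-0.0, 0.0, -1.0]]
ft_force: [-1.0, 0.5, 0.6]
grip_width: 0.0397
gripper_force: 0.0
```

```bash
python3 -m creep '[[[0,0,0,0,0,1,0.08],[0,0,0,0,0,1,0.08],[0,0,0,0,0,1,0.08],[0,0,0,0,0,0.5,0.08],[0,0,0,0,0,0,0.6],[0,0,0,0,0,0,0.6],[0,0,0,0,0,0,0.6],[0,0,0,0,0,0,0.6],[0,0,0,0,0,0,0.6]]]' 10
```

```text
time: 7.6
tcp_pos: [0.5675, 0.1398, 0.0252]
ee_rot: [[-0.218, 0.976, 0.0], [0.976, 0.218, 0.0], [-0.0, 0.0, -1.0]]
ft_force: [-0.8, 0.7, -0.4]
grip_width: 0.028
gripper_force: 10.0
```

```bash
python3 -m creep '[[[0,0,-0.5,0,0,0,0.6],[0,0,-1,0,0,-0.96,0.6],[0,0,-1,0,0,-0.96,0.6],[0,0,-1,0,0,-0.96,0.6],[0,0,-1,0,0,-0.96,0.6],[0,0,-1,0,0,-0.97,0.6],[0,0,-1,0,0,-0.97,0.6],[0,0,0,0,0,-0.97,0.6],[0,0,0,0,0,-0.97,0.6],[0,0,0,0,0,-0.97,0.6],[0,0,0,0,0,-0.96,0.6],[0,0,0,0,0,-0.96,0.6]]]'
```

```text
time: 8.8
tcp_pos: [0.5672, 0.1398, 0.1559]
ee_rot: [[-0.959, 0.282, 0.0], [0.282, 0.959, 0.0], [-0.0, 0.0, -1.0]]
ft_force: [-0.1, 0.5, -0.2]
grip_width: 0.0277
gripper_force: 10.0
```

```bash
python3 -m creep '[[[0,0,0,0,0,-0.97,0.6],[0,0,0,0,0,-0.97,0.6],[0,0,0,0,0,-0.96,0.6],[0,-0.5,0,0,0,0,0.6],[0.28,-1,0,0,0,0,0.6],[0.28,-1,0,0,0,0,0.6],[0.28,-1,0,0,0,0,0.6],[0.28,-1,0,0,0,0,0.6],[0.28,-1,0,0,0,0,0.6],[0.28,-1,0,0,0,0,0.6],[0.28,-1,0,0,0,0,0.6],[0.28,-1,0,0,0,0,0.6]]]'
```

```text
time: 10.0
tcp_pos: [0.5221, -0.0316, 0.1556]
ee_rot: [[-1.0, 0.002, 0.0], [0.002, 1.0, -0.0], [-0.0, -0.0, -1.0]]
ft_force: [0.8, 0.5, -0.8]
grip_width: 0.0275
gripper_force: 10.0
```

```bash
python3 -m creep '[[[0.28,-1,0,0,0,0,0.6],[0.28,-1,0,0,0,0,0.6],[0.28,-1,0,0,0,0,0.6],[0.28,-1,0,0,0,0,0.6],[0.28,-1,0,0,0,0,0.6],[0.28,-1,0,0,0,0,0.6],[0.28,-1,0,0,0,0,0.6],[0.28,-1,0,0,0,0,0.6],[0.05,-0.3,0,0,0,0,0.6],[0,0,0,0,0,0,0.6],[0,0,0,0,0,0,0.6]]]'
```

```text
time: 11.1
tcp_pos: [0.4767, -0.1957, 0.1552]
ee_rot: [[-1.0, 0.001, -0.0], [0.001, 1.0, 0.001], [0.0, 0.001, -1.0]]
ft_force: [0.2, 0.8, -0.2]
grip_width: 0.0277
gripper_force: 10.0
```

```bash
python3 -m creep '[[[0,-0.07,0.5,0,0,0,0.6],[0,0,1,0,0,0,0.6],[0,0,1,0,0,0,0.6],[0,0,1,0,0,0,0.6],[0,0,0.7,0,0,0,0.6],[0,0,0.4,0,0,0,0.6],[0,0,0,0,0,0,0.6],[0,0,0,0,0,0,0.6]]]'
python3 - <<'E'
from h import *
t=env.snapshot("top"); s=env.snapshot("scene")
cv2.imwrite("pics/c3.png",np.hstack([crop(t,265,160,80,80,5),crop(s,255,115,80,80,5)]))
E
```

```text
time: 11.9
tcp_pos: [0.4771, -0.1973, 0.0632]
ee_rot: [[-1.0, -0.001, 0.0], [-0.001, 1.0, 0.0], [-0.0, 0.0, -1.0]]
ft_force: [0.2, -0.3, -0.4]
grip_width: 0.0274
gripper_force: 10.0
```

View pics/c3.png

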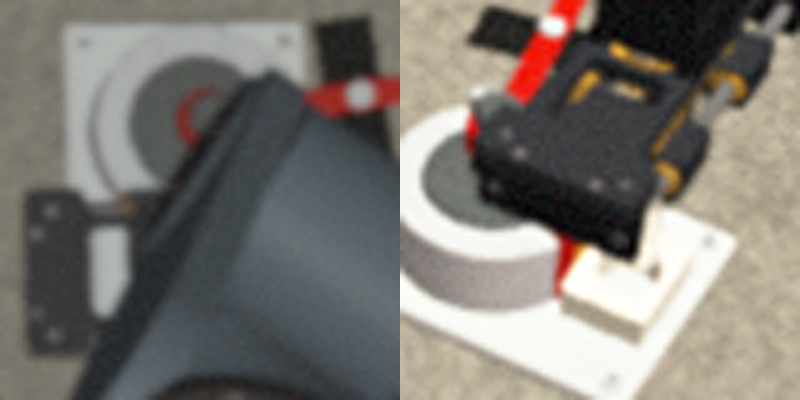

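The vial (650,240) hangs over the well block, and the gripper clears the post and handle. I'll lower it slowly and watch the force.

```bash
python3 -m creep '[[[0,0,0.2,0,0,0,0.6],[0,0,0.2,0,0,0,0.6],[0,0,0.15,0,0,0,0.6],[0,0,0.15,0,0,0,0.6],[0,0,0,0,0,0,0.6],[0,0,0,0,0,0,0.6]]]'
```

```text
time: 12.6
tcp_pos: [0.4769, -0.1977, 0.049]
ee_rot: [[-1.0, -0.0, -0.0], [-0.0, 1.0, -0.0], [0.0, -0.0, -1.0]]
ft_force: [-0.2, -0.2, -1.6]
grip_width: 0.0279
gripper_force: 10.0
```

```bash
python3 -m creep '[[[0,0,0.15,0,0,0,0.6],[0,0,0.15,0,0,0,0.6],[0,0,0.15,0,0,0,0.6],[0,0,0.15,0,0,0,0.6],[0,0,0,0,0,0,0.6],[0,0,0,0,0,0,0.6]]]'
```

```text
time: 13.2
tcp_pos: [0.4769, -0.1977, 0.0369]
ee_rot: [[-1.0, -0.0, -0.0], [-0.0, 1.0, -0.0], [0.0, -0.0, -1.0]]
ft_force: [-0.5, -2.4, -1.3]
grip_width: 0.0277
gripper_force: 10.0
```

```bash
python3 -m creep '[[[0,-0.04,0.05,0,0,0,0.6],[0,0,0.05,0,0,0,0.6],[0,0,0,0,0,0,0.6],[0,0,0,0,0,0,0.6]]]'
```

```text
time: 13.6
tcp_pos: [0.4767, -0.1981, 0.0351]
ee_rot: [[-1.0, -0.0, -0.0], [-0.0, 1.0, 0.0], [0.0, 0.0, -1.0]]
ft_force: [-0.5, -0.0, -0.8]
grip_width: 0.0274
gripper_force: 10.0
```

```bash
python3 -m creep '[[[0,0,0,0,0,0,-0.2],[0,0,0,0,0,0,-0.2],[0,0,0,0,0,0,-0.2],[0,0,0,0,0,0,-0.2],[0,0,-0.3,0,0,0,-0.2],[0,0,-0.7,0,0,0,-0.2],[0,0,-1,0,0,0,-0.2],[0,0,-1,0,0,0,-0.2],[0,0,-1,0,0,0,-0.2],[0,0,-1,0,0,0,-0.2],[0,0,-1,0,0,0,0]]]'
python3 - <<'E'
from h import *
t=env.snapshot("top"); s=env.snapshot("scene")
cv2.imwrite("pics/c4.png",np.hstack([crop(t,265,140,100,100,4),crop(s,245,95,100,100,4)]))
for z in (.03,.07): print(z,proj(t,[[.4767,-.198,z]]),proj(s,[[.4767,-.198,z]]))
E
```

```text
time: 14.7
tcp_pos: [0.4767, -0.1982, 0.1564]
ee_rot: [[-1.0, -0.0, 0.0], [-0.0, 1.0, -0.0], [-0.0, -0.0, -1.0]]
ft_force: [0.2, -0.2, 0.2]
grip_width: 0.0496
gripper_force: 0.0
0.03 [[303.2344681  214.16516889]] [[300.3639912  168.08537754]]
0.07 [[305.63799465 213.85425402]] [[301.83582048 156.50826144]]
```

View pics/c4.png

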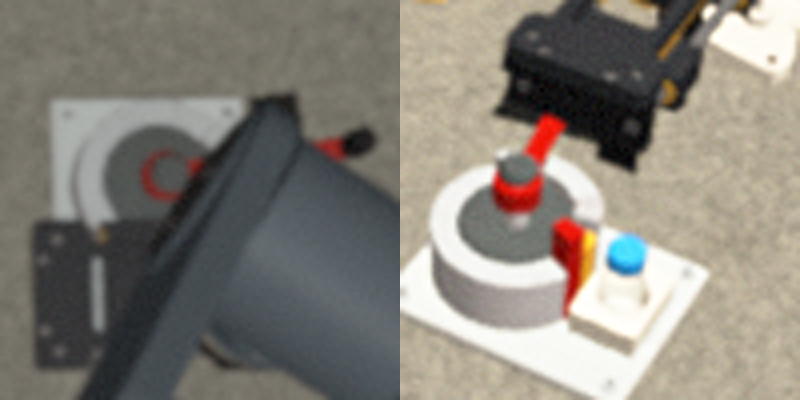

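Vial cap sits at scene pixel (301.6,156.4). A vial fully down is predicted at (301.8,156.5), so it is seated and released. Next I bring the shut fingers behind the knob, on its +x side.

```bash
python3 -m creep '[[[-0.5,-0.45,0,0,0,0,1],[-1,-0.9,0,0,0,0,1],[-1,-0.9,0,0,0,0,1],[-1,-0.9,0,0,0,0,1],[-1,-0.9,0,0,0,0,1],[-1,-0.9,0,0,0,0,1],[-0.45,-0.45,0,0,0,0,1],[0,0,0,0,0,-0.7,1],[0,0,0.5,0,0,-0.7,1],[0,0,1,0,0,0,1],[0,0,1,0,0,0,1],[0,0,0.1,0,0,0,1]]]'
```

```text
time: 16.0
tcp_pos: [0.5934, -0.3046, 0.0992]
ee_rot: [[-0.99, -0.14, -0.006], [-0.14, 0.99, 0.005], [0.006, 0.006, -1.0]]
ft_force: [-0.5, 0.0, -0.1]
grip_width: 0.0005
gripper_force: 0.0
```

```bash
python3 -m creep '[[[0,0,0,0,0,0,1],[0,0,0,0,0,0,1]]]'
python3 - <<'E'
from h import *
t=env.snapshot("top"); s=env.snapshot("scene")
cv2.imwrite("pics/c5.png",np.hstack([crop(t,280,130,100,100,4),crop(s,245,75,100,100,4)]))
E
```

```text
time: 16.2
tcp_pos: [0.5963, -0.3067, 0.1038]
ee_rot: [[-0.99, -0.14, 0.001], [-0.14, 0.99, -0.001], [-0.001, -0.001, -1.0]]
ft_force: [1.7, -0.6, -0.6]
grip_width: 0.0005
gripper_force: 0.0
```

View pics/c5.png

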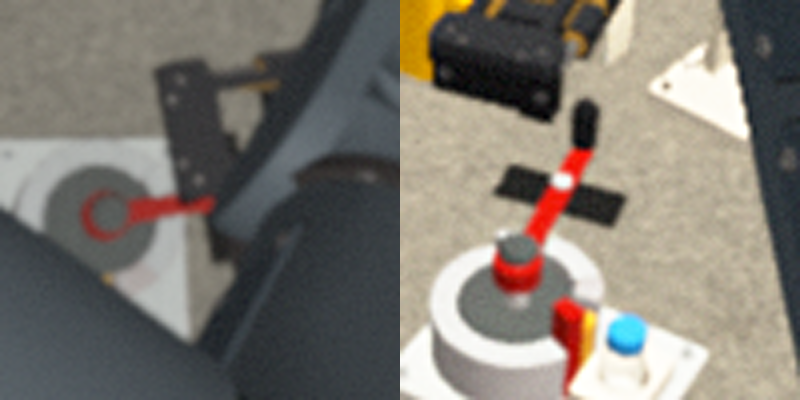

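```bash
python3 -m creep '[[[0.15,0,0,0,0,0,1],[0.15,0,0,0,0,0,1],[0.15,0,0,0,0,0,1],[0.1,0,0,0,0,0,1],[0,0,0,0,0,0,1]]]'; python3 - <<'E'
from h import *
s=env.state(); R=s['ee_rot']; p=s['tcp_pos']; post=np.array([.551,-.1975,p[2]])
q=(R.T@(post-p)); print("pivot",q.round(4))
for a in (.05,.1):
    Z=cv2.Rodrigues(np.array([0,0,a]))[0]; print(a,((q-Z@q)/.02).round(3))
E
```

```text
time: 16.8
tcp_pos: [0.585, -0.3081, 0.1035]
ee_rot: [[-0.99, -0.139, 0.001], [-0.139, 0.99, -0.0], [-0.001, -0.0, -1.0]]
ft_force: [0.6, -0.9, 0.2]
grip_width: 0.0003
gripper_force: 0.2
pivot [ 1.820e-02  1.143e-01 -1.000e-04]
0.05 [ 0.287 -0.038  0.   ]
0.1 [ 0.575 -0.062  0.   ]
```

```bash
python3 -m creep '[[[0.29,-0.038,0,0,0,0.5,1],[0.29,-0.038,0,0,0,0.5,1],[0.29,-0.038,0,0,0,0.5,1],[0.29,-0.038,0,0,0,0.5,1],[0.29,-0.038,0,0,0,0.5,1],[0.29,-0.038,0,0,0,0.5,1]]]'; python3 - <<'E'
from h import *
s=env.state(); R=s['ee_rot']; p=s['tcp_pos']; post=np.array([.551,-.1975,p[2]])
print("pivot",(R.T@(post-p)).round(4),"F tool",(R.T@s['ft_force']).round(2))
s=env.snapshot("scene"); cv2.imwrite("pics/c6.png",crop(s,235,75,110,100,5))
E
```

```text
time: 17.4
tcp_pos: [0.5513, -0.3131, 0.1035]
ee_rot: [[-0.987, 0.162, 0.002], [0.162, 0.987, -0.0], [-0.002, -0.0, -1.0]]
ft_force: [1.7, 0.4, 0.1]
grip_width: 0.0002
gripper_force: 1.0
pivot [ 1.90e-02  1.14e-01 -1.00e-04] F tool [-1.62  0.66 -0.1 ]
```

View pics/c6.png

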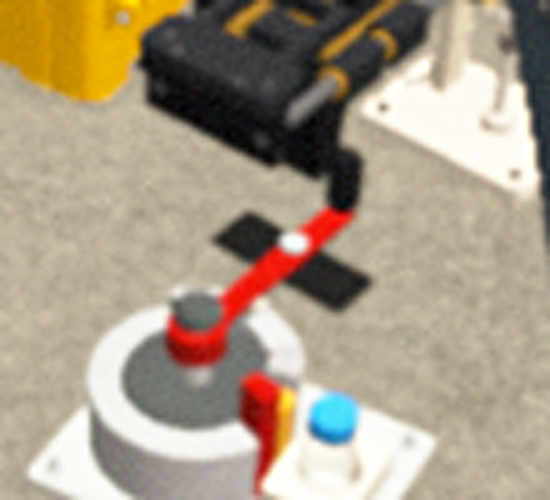

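The handle follows (knob now at crop (345,180)) with about 1 N of push. I'll continue in short arcs.

```bash
cat > f.py <<'E'
from h import *
s=env.state(); R=s['ee_rot']; p=s['tcp_pos']; post=np.array([.551,-.1975,p[2]])
q=R.T@(post-p)
print("pivot",q.round(4),"F tool",(R.T@s['ft_force']).round(2),"handle deg",(np.degrees(np.arctan2(R[1,0],R[0,0]))+90).round(1)%360-360)
E
python3 -m creep '[[[0.29,-0.038,0,0,0,0.5,1],[0.29,-0.038,0,0,0,0.5,1],[0.29,-0.038,0,0,0,0.5,1],[0.29,-0.038,0,0,0,0.5,1]]]'; python3 f.py
```

```text
time: 17.85
tcp_pos: [0.5282, -0.3109, 0.1034]
ee_rot: [[-0.935, 0.353, 0.002], [0.353, 0.935, -0.001], [-0.003, -0.0, -1.0]]
ft_force: [2.0, 0.5, 0.2]
grip_width: 0.0005
gripper_force: 1.0
pivot [ 1.870e-02  1.141e-01 -1.000e-04] F tool [-1.64  1.21 -0.17] handle deg -110.69999999999999
```

```bash
python3 -m creep '[[[0.29,-0.038,0,0,0,0.5,1],[0.29,-0.038,0,0,0,0.5,1],[0.29,-0.038,0,0,0,0.5,1]]]'; python3 f.py
```

```text
time: 18.15
tcp_pos: [0.5113, -0.3063, 0.1035]
ee_rot: [[-0.872, 0.489, 0.002], [0.489, 0.872, -0.001], [-0.003, -0.0, -1.0]]
ft_force: [2.0, -0.7, -0.3]
grip_width: 0.0004
gripper_force: 1.0
pivot [ 1.860e-02  1.143e-01 -1.000e-04] F tool [-2.1   0.4   0.34] handle deg -119.30000000000001
```

```bash
python3 -m creep '[[[0.29,-0.038,0,0,0,0.5,1],[0.29,-0.038,0,0,0,0.5,1],[0.145,-0.021,0,0,0,0.25,1]]]'; python3 f.py
```

```text
time: 18.45
tcp_pos: [0.4973, -0.3003, 0.1034]
ee_rot: [[-0.805, 0.593, 0.001], [0.593, 0.805, -0.001], [-0.002, -0.0, -1.0]]
ft_force: [1.7, 0.1, 0.0]
grip_width: 0.0006
gripper_force: 0.6
pivot [ 1.780e-02  1.146e-01 -1.000e-04] F tool [-1.32  1.05 -0.04] handle deg -126.4
```

```bash
python3 -m creep '[[[0.145,-0.021,0,0,0,0.25,1],[0.145,-0.021,0,0,0,0.25,1],[0.145,-0.021,0,0,0,0.25,1]]]'; python3 f.py
```

```text
time: 18.75
tcp_pos: [0.4897, -0.296, 0.1034]
ee_rot: [[-0.758, 0.653, 0.001], [0.653, 0.758, -0.001], [-0.002, -0.0, -1.0]]
ft_force: [1.8, -0.2, 0.6]
grip_width: 0.0006
gripper_force: 1.2
pivot [ 1.780e-02  1.147e-01 -1.000e-04] F tool [-1.53  1.02 -0.64] handle deg -130.8
```

```bash
python3 -m creep '[[[0.145,-0.021,0,0,0,0.25,1],[0.145,-0.021,0,0,0,0.25,1],[0.145,-0.021,0,0,0,0.25,1]]]'; python3 f.py
```

```text
time: 19.05
tcp_pos: [0.4839, -0.2922, 0.1039]
ee_rot: [[-0.706, 0.708, 0.005], [0.708, 0.706, -0.004], [-0.006, 0.001, -1.0]]
ft_force: [5.2, -4.0, 1.4]
grip_width: 0.0004
gripper_force: 2.7
pivot [ 1.970e-02  1.144e-01 -1.000e-04] F tool [-6.55  0.85 -1.36] handle deg -135.1
```

```bash
python3 -m creep '[[[0.145,-0.021,0,0,0,0.25,1],[0.145,-0.021,0,0,0,0.25,1],[0,0,0,0,0,0,1]]]'; python3 f.py
```

```text
time: 19.35
tcp_pos: [0.4792, -0.2888, 0.1044]
ee_rot: [[-0.67, 0.742, 0.005], [0.742, 0.67, -0.004], [-0.006, 0.001, -1.0]]
ft_force: [4.4, -3.3, 3.8]
grip_width: 0.0003
gripper_force: 2.4
pivot [ 1.960e-02  1.145e-01 -1.000e-04] F tool [-5.48  1.05 -3.75] handle deg -137.9
```

```bash
python3 -m creep '[[[0.145,-0.021,0,0,0,0.25,1],[0.145,-0.021,0,0,0,0.25,1]]]'; python3 f.py
```

```text
time: 19.55
tcp_pos: [0.4752, -0.2857, 0.1046]
ee_rot: [[-0.632, 0.775, 0.006], [0.775, 0.632, -0.006], [-0.008, 0.001, -1.0]]
ft_force: [3.3, -4.4, 4.5]
grip_width: 0.0007
gripper_force: 2.8
pivot [ 2.040e-02  1.145e-01 -1.000e-04] F tool [-5.55 -0.24 -4.47] handle deg -140.8
```

```bash
python3 -m creep '[[[0.145,-0.021,-0.03,0,0,0.25,1],[0.145,-0.021,-0.025,0,0,0.25,1],[0.145,-0.021,-0.025,0,0,0.25,1]]]'; python3 f.py
```

```text
time: 19.85
tcp_pos: [0.469, -0.2798, 0.1061]
ee_rot: [[-0.572, 0.82, 0.006], [0.82, 0.572, -0.006], [-0.008, 0.001, -1.0]]
ft_force: [3.8, -4.8, 2.2]
grip_width: 0.0003
gripper_force: 2.9
pivot [0.0206 0.1143 0.    ] F tool [-6.1   0.41 -2.1 ] handle deg -145.1
```

```bash
python3 -m creep '[[[0.145,-0.021,-0.025,0,0,0.25,1],[0.145,-0.021,-0.025,0,0,0.25,1],[0.145,-0.021,-0.025,0,0,0.25,1]]]'; python3 f.py
```

```text
time: 20.15
tcp_pos: [0.4632, -0.2733, 0.1075]
ee_rot: [[-0.509, 0.861, 0.006], [0.861, 0.509, -0.006], [-0.008, 0.002, -1.0]]
ft_force: [4.1, -4.3, 1.7]
grip_width: 0.0002
gripper_force: 2.9
pivot [2.060e-02 1.141e-01 1.000e-04] F tool [-5.81  1.38 -1.6 ] handle deg -149.4
```

```bash
python3 -m creep '[[[0.145,-0.021,-0.025,0,0,0.25,1],[0.145,-0.021,-0.025,0,0,0.25,1]]]'; python3 f.py
```

```text
time: 20.35
tcp_pos: [0.4598, -0.2689, 0.1084]
ee_rot: [[-0.465, 0.885, 0.007], [0.885, 0.465, -0.007], [-0.009, 0.003, -1.0]]
ft_force: [4.8, -6.3, 0.1]
grip_width: -0.0
gripper_force: 3.8
pivot [2.08e-02 1.14e-01 1.00e-04] F tool [-7.84  1.35  0.  ] handle deg -152.3
```

```bash
python3 -m creep '[[[0.145,-0.021,-0.02,0,0,0.25,1],[0.145,-0.021,-0.02,0,0,0.25,1]]]'; python3 f.py
```

```text
time: 20.55
tcp_pos: [0.4566, -0.2646, 0.1094]
ee_rot: [[-0.421, 0.907, 0.007], [0.907, 0.421, -0.007], [-0.01, 0.003, -1.0]]
ft_force: [4.6, -5.3, 2.8]
grip_width: 0.0003
gripper_force: 3.6
pivot [0.0212 0.1139 0.0002] F tool [-6.74  1.98 -2.69] handle deg -155.1
```

```bash
python3 -m creep '[[[0.145,-0.021,-0.02,0,0,0.25,1],[0.145,-0.021,-0.02,0,0,0.25,1]]]'; python3 f.py
```

```text
time: 20.75
tcp_pos: [0.4531, -0.2592, 0.1102]
ee_rot: [[-0.375, 0.927, 0.006], [0.927, 0.375, -0.006], [-0.008, 0.003, -1.0]]
ft_force: [4.7, -5.0, 2.9]
grip_width: 0.0003
gripper_force: 2.7
pivot [0.0205 0.1139 0.0002] F tool [-6.37  2.49 -2.82] handle deg -158.0
```

```bash
python3 -m creep '[[[0.145,-0.021,-0.02,0,0,0.25,1],[0.145,-0.021,-0.02,0,0,0.25,1]]]'; python3 f.py
```

```text
time: 20.95
tcp_pos: [0.4502, -0.2544, 0.1108]
ee_rot: [[-0.328, 0.945, 0.006], [0.945, 0.328, -0.007], [-0.009, 0.004, -1.0]]
ft_force: [4.8, -7.2, 0.9]
grip_width: 0.0006
gripper_force: 3.7
pivot [0.0207 0.1139 0.0002] F tool [-8.4   2.13 -0.81] handle deg -160.8
```

```bash
python3 -m creep '[[[0.145,-0.021,-0.02,0,0,0.25,1],[0.12,-0.018,0,0,0,0.2,1]]]'; python3 f.py
```

```text
time: 21.15
tcp_pos: [0.4469, -0.2483, 0.1111]
ee_rot: [[-0.285, 0.959, 0.004], [0.959, 0.285, -0.004], [-0.005, 0.003, -1.0]]
ft_force: [3.6, -2.0, 2.1]
grip_width: 0.0002
gripper_force: 1.5
pivot [0.019  0.1143 0.0002] F tool [-2.9   2.87 -2.03] handle deg -163.4
```

```bash
python3 -m creep '[[[0.12,-0.018,0,0,0,0.2,1],[0.12,-0.018,0,0,0,0.2,1]]]'; python3 f.py
```

```text
time: 21.35
tcp_pos: [0.4432, -0.2416, 0.1102]
ee_rot: [[-0.246, 0.969, 0.0], [0.969, 0.246, 0.0], [0.0, 0.0, -1.0]]
ft_force: [1.8, 0.5, 0.0]
grip_width: 0.0004
gripper_force: 0.8
pivot [0.0162 0.1154 0.    ] F tool [-0.    1.85 -0.01] handle deg -165.7
```

The push force has dropped to zero, so I stop and look.

```bash
python3 -m creep '[[[0,0,0,0,0,0,1],[0,0,0,0,0,0,1]]]'; python3 f.py; python3 - <<'E'
from h import *
s=env.snapshot("scene");t=env.snapshot("top"); cv2.imwrite("pics/c7.png",np.hstack([crop(t,265,150,80,100,5),crop(s,250,105,80,100,5)]))
E
```

```text
time: 21.55
tcp_pos: [0.4411, -0.24, 0.1092]
ee_rot: [[-0.249, 0.969, -0.004], [0.969, 0.249, 0.004], [0.005, -0.003, -1.0]]
ft_force: [1.2, 0.4, 0.1]
grip_width: 0.0006
gripper_force: 0.0
pivot [ 0.0138  0.117  -0.0003] F tool [ 0.07  1.3  -0.06] handle deg -165.6
```

View pics/c7.png

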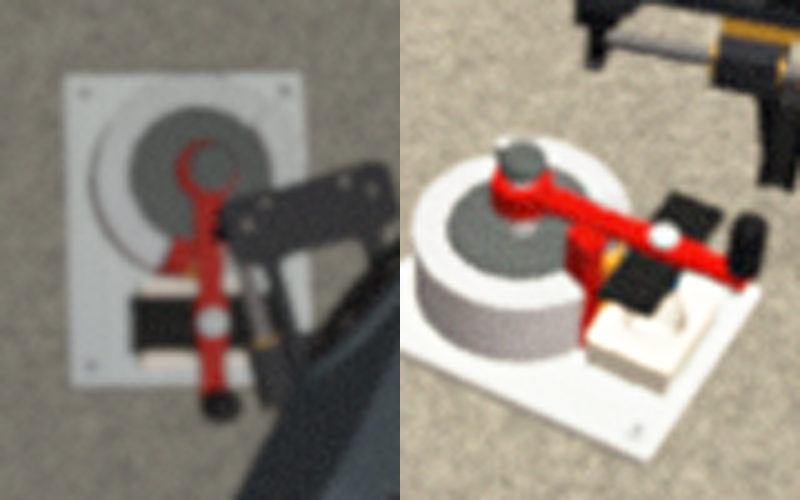

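The handle now lies over the vial, against the notch side (knob at top crop (220,405), scene crop (748,245)), and the finger is clear of it. I'll back off and check the knob height.

```bash
python3 -m creep '[[[-0.5,0,0,0,0,0,1],[-1,0,0,0,0,0,1],[-0.5,0,-0.5,0,0,0,1],[0,0,-1,0,0,0,1],[0,0,-1,0,0,0,1],[-1,0,-1,0,0,0,1],[-1,0,-1,0,0,0,1],[-1,0,-0.5,0,0,0,1],[0,0,0,0,0,0,1],[0,0,0,0,0,0,1]]]'
python3 - <<'E'
from h import *
s=env.snapshot("scene");t=env.snapshot("top"); cv2.imwrite("pics/c8.png",np.hstack([crop(t,265,150,80,100,5),crop(s,250,105,80,100,5)]))
k=(.551-.115,-.1975)
for z in (.1165,.1295): print(z,((proj(t,[[*k,z]])-[265,150])*5+2).round(1),((proj(s,[[*k,z]])-[250,105])*5+[402,2]).round(1))
E
```

```text
time: 22.65
tcp_pos: [0.4673, -0.3385, 0.2094]
ee_rot: [[-0.247, 0.969, -0.001], [0.969, 0.247, 0.002], [0.002, -0.001, -1.0]]
ft_force: [0.4, 0.7, -0.2]
grip_width: 0.0006
gripper_force: 0.0
0.1165 [[222.1 406.5]] [[752.4 221.5]]
0.1295 [[226.7 407.2]] [[756.  200.4]]
```

View pics/c8.png

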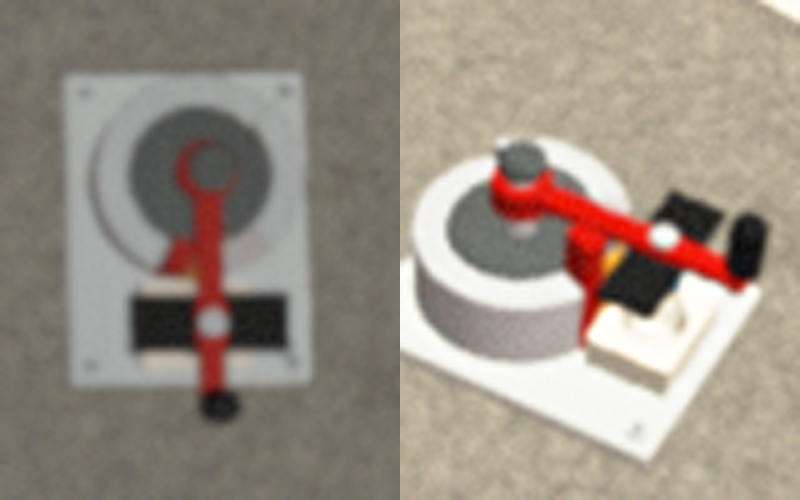

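The knob top is at scene crop (748,220). That matches the notch height (predicted row 221.5; the crest would be row 200). The handle is at rest, the vial is in place and the robot is clear, so I'm handing in.

```bash
python3 -c "
from plant import env
print(env.sign_off())"
```

```text
the job is handed in; nothing more can be done
None
```

The blue-capped vial stands fully down in the well, and the handle has dropped into the low notch over it and rests there. The last pictures show the robot clear, pushing force on the handle stayed under about 9 N at each reading, and the job is handed in (no verdict was returned).

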